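# Bring the last empty tart tin under the dosing funnel

### The arm

A 6-joint arm with a two-finger parallel gripper is mounted at the origin on the work surface; the furniture and walls round the work are solid. World frame = base frame: x ahead of the robot, y to its left, z up, the work surface at z = 0. Lengths are in m, angles in rad, forces in N, time in s.
With the tool pointing down it reaches from about 0.225 to 0.875 m from the base axis. Payload 3.4 kg.
Tool frame: the origin (TCP) lies at the very end of the fingers, on their centre line; the grasp point (between the pads) lies 19 mm behind it; z points along the fingers, y is the line along which they close (so a half turn about z gives the same grasp; the last joint's range is limited). The gripper opens to 85 mm and grips with 20 to 120 N. Pads are 22 mm wide; open, the fingers measure 114 mm over their backs; the gripper's body (76 mm by 85 mm) begins 54 mm behind the grasp point. The pads swing forward as they close: fully open they stand 13 mm farther back than shut.
Start: joints at [1.165, 0.276, 1.505, -0, 1.361, -0.121], TCP at [0.162, 0.552, 0.231] pointing down, gripper open.
Joint ranges: [-2.89, 2.89], [-0.75, 2.08], [0.22, 2.7], [-1.18, 4.32], [0.11, 2.71], [-2.7, 2.7]. Speed limits (rad/s): [2.57, 2.57, 3.14, 3.14, 3.14, 3.14].

### API

Orientations are given as a unit quaternion [w, x, y, z].
In Python, from rig import manip, eyes gives the robot as it stands.
- The arm moves only by the tool servo_tool, never from a script. Its argument "series" is text: rows parted by semicolons, each of 7 numbers parted by spaces: the shift along the tool's x, y, z in m, then the turn, a rotation vector about the tool's x, y, z in degrees, then the closure, from 0 (fully open) to 1 (shut). In form: dx dy dz ax ay az fingers; .... A call has 1 to 5 rows; each row is the pose to reach, as a shift and turn from the pose commanded when the call began, along the tool's axes at that moment; what a row does not reach only later rows make up. A row lasts 1/10 s, in which the tool goes at most 50 mm and 8.59 degrees, less where a joint would pass 70% of its speed; a pose out of reach is approached as far as the arm can. A call with a gripper value outside its range is refused whole. The fingers move at their own pace and stop on an object; "squeeze" is the grip in N (left out, the last holds). Time passes only in rows, so rows that repeat a pose let the fingers close. It gives the time, the measured TCP pose, the force, the opening and the grip force at its end, in the units of the state.
- manip.get_state(): the state, without advancing time (a new reading comes with each control period).
- eyes.get_image(name): name is "scene" or "top" or "wrist"; returns the picture (420x560x3 uint8, red, green, blue); there is no depth.
- eyes.camera_info(name): a dict with "fx", "fy", "cx", "cy" (pixels), "dist" ([k1, k2, p1, p2, k3] as OpenCV has them; the pictures are not rectified), "eye" and "orientation" of the camera in the world. Camera axes: x right, y down, z forward; pixel columns grow to the right and rows downward; lengths in m; the calibration is good to about 2 mm. A picture is of the moment at which its call begins: read the wrist's pose just before it. camera_info takes no time and is no camera call; for the wrist camera it gives the pose at the moment of the call.
- manip.sign_off(): hands the job in; it is judged then, once.
The state is a dict: "clock": time; "qpos": joint angles; "qd": joint speeds; "effort": joint torques, N m; "position": TCP position; "ee_rot": TCP orientation; "contact_force": force on the tool from outside, world axes, zero at the start; "moment": the same for the moment, N m; "width": finger opening in m; "gripper_force": force on a finger pad.
Only numpy, scipy, OpenCV 4.12 (cv2) and the standard library are available. Lean on these libraries where they do the work, as an engineer would, in place of code of your own. Each camera call takes 0.05 s, during which the arm holds its last target. There are 200 camera calls.

### The job

One of the tart tins on the wooden carrier is still empty: slide the carrier along the worktop, without lifting it, until the empty tin stands centred under the funnel's nozzle. Then push the funnel down on its column as far as it goes, so that the nozzle reaches into the middle of the empty tin ready for filling, and let go. Leave the mug, shaker, sugar jar and egg timer where they stand.

Things in the scene. Friction and masses are not known exactly. Their poses are not given: they have to be found in the camera images.
- carrier: Loose beech board, 72 (x) x 190 (y) x 24 mm, 0.45 to 0.73 kg with its load, left of the stand. Origin: centre of its underside without the handle. Three round recesses (45 mm wide, 12 mm deep) at y = -58, 0, +58 mm hold three tins. A paddle handle 26 mm wide (y), 24 mm high runs from the middle of one long side to -x (x = -36 to -110 mm); it points to the left, away from the stand.
- handle_grip (a point): Where the carrier's handle can be gripped across its 26 mm width: 66 mm to -x of the carrier's origin, at mid height (12 mm above the worktop). Axes as the carrier's. Once the empty tin is under the nozzle, the funnel overhangs this point, so hold it with the tool leaning back about 35 degrees towards the handle's end, away from the tins.
- empty_tin: The empty one: open flared aluminium tart tin, 51 mm wide at the rim, 40 mm at the foot, 26 mm high, inside 46 mm wide at the rim. It stands loose in one of the three recesses (any of them), its origin (centre of its underside) 12 mm and its rim 38 mm above the worktop.
- tart_1: A finished chocolate tart with a hazelnut on top, in a tin of the same shape, standing in one of the recesses; 40 mm high over the nut. Origin: centre of its underside.
- tart_2: The other finished tart, the same.
- stand: Fixed dosing stand. Origin: on the worktop straight below the nozzle. Its grey foot (18 mm high) covers x = +90 to +250, y = -75 to +75 mm in its frame; its column stands at x = +150 mm. This +x points roughly to the robot's right, so the carrier comes in from the left, its x axis about along the stand's.
- nozzle_tip (a point): Lower end of the funnel's nozzle, on its axis: 80 mm above the worktop with the funnel up, 27 mm with it down. The nozzle is 11 mm wide at the tip and 19 mm at its top 60 mm higher; above it the steel funnel widens to a rim of 83 mm radius, 183 mm above the tip. Axes as the stand's.
- push_knob (a point): Centre of the top of the black push knob (38 mm wide, almost flat) at the end of the steel bar round the side of the funnel facing the robot: at x = -80, y = -75 mm in the stand's frame, 260 mm above the worktop with the funnel up, level with the funnel's rim. Pressed straight down from above, it lowers funnel, bar and knob together.
- funnel (a joint): Height slide of the funnel's carriage on the column: 0 = up (start), 0.053 m = fully down on the stop collar. Friction holds it wherever it is left; it takes about 6 N to push down.
- mug: Striped mug, 86 x 120 x 90 mm, bystander. Origin: under its middle.
- shaker: Small glass shaker, 38 mm wide, 59 mm high, bystander. Origin: under its middle.
- sugar_jar: Glass jar with screw lid, 89 mm wide, 137 mm high, bystander. Origin: under its middle.
- timer: Steel egg timer, 57 mm wide, 64 mm high, bystander. Origin: under its middle.
Not all that is in view belongs to the job. What is shaped like the empty_tin but purple, red or yellow is not meant.

How it is judged:
By the outcome, as a careful person would: the job done as asked, in the order asked, and still so for the second after the job is handed in, with the robot touching nothing.
It also fails if it takes over 59 s, if anything falls off the work surface, if the arm or the gripper's body presses on something with over 40 N, if the wrist force passes 120 N, or if a joint passes its speed limit or range.

## Working session

There is one attempt and no reset: what is moved stays moved. The work goes in short steps, Python scripts to look and compute and a tool call to move; the robot and the scene stay as the last step left them, time stands still between calls to the robot, and variables do not carry over. Pictures are saved under pics/ and viewed, at most 10 in all, crops included, and the job is handed in when it is done.

Besides the shell and the picture viewer there is one more tool, called in YAML: its name, and indented under it one key for each argument. servo_tool: Moves the arm, as the interface text tells. Its arguments: {"type":"object","properties":{"series":{"type":"string"},"squeeze":{"type":"number"}},"required":["series"]}

```bash
mkdir -p pics
cat > h.py <<'E'
import numpy as np, cv2
from scipy.spatial.transform import Rotation as R
from rig import manip, eyes
def rot(q): return R.from_quat([q[1],q[2],q[3],q[0]])
def ray(info,px):
    K=np.array([[info['fx'],0,info['cx']],[0,info['fy'],info['cy']],[0,0,1]])
    p=cv2.undistortPoints(np.array(px,float).reshape(-1,1,2),K,np.array(info['dist'])).reshape(-1,2)
    d=rot(info['orientation']).apply(np.c_[p,np.ones(len(p))])
    return np.array(info['eye']),d
def onplane(info,px,z):
    e,d=ray(info,px); return e+d*((z-e[2])/d[:,2])[:,None]
def project(info,X):
    K=np.array([[info['fx'],0,info['cx']],[0,info['fy'],info['cy']],[0,0,1]])
    Rw=rot(info['orientation']).inv(); 
    Y=Rw.apply(np.atleast_2d(X)-np.array(info['eye']))
    return cv2.projectPoints(Y,np.zeros(3),np.zeros(3),K,np.array(info['dist']))[0].reshape(-1,2)
def snap(n,f):
    i=eyes.camera_info(n); im=eyes.get_image(n); cv2.imwrite('pics/'+f,im[:,:,::-1]); return i,im
E
python3 - <<'E'
from h import *
a=[]
for n in['scene','top','wrist']:
    i,im=snap(n,n+'0.png');print(n,i)
print(manip.get_state())
E
```

```text
scene {'fx': 470.32326090996946, 'fy': 470.32326090996946, 'cx': 281.0987364720494, 'cy': 204.11889733006845, 'dist': array([-0.02716654,  0.        ,  0.        ,  0.        ,  0.        ]), 'eye': array([0.23074931, 1.1264577 , 0.88936586]), 'orientation': array([ 0.05466646, -0.12074245,  0.8656226 , -0.48283574])}
top {'fx': 510.8215352841592, 'fy': 510.8215352841592, 'cx': 282.5376906382864, 'cy': 205.348541552371, 'dist': array([-0.17634464,  0.        ,  0.        ,  0.        ,  0.        ]), 'eye': array([0.10292249, 0.0214957 , 1.40537217]), 'orientation': array([ 0.11081892, -0.68737359,  0.708603  , -0.11453601])}
wrist {'fx': 298.3448538987159, 'fy': 298.3448538987159, 'cx': 283.02702343807056, 'cy': 213.09182563288869, 'dist': array([0.01590387, 0.        , 0.        , 0.        , 0.        ]), 'eye': array([0.08473509, 0.57380888, 0.37474284]), 'orientation': array([0.12566933, 0.79095808, 0.59152928, 0.09319676])}
{'clock': 0.15, 'qpos': array([ 1.16498280e+00,  2.76438061e-01,  1.50582733e+00, -6.43416708e-06,
        1.36072494e+00, -1.20987288e-01]), 'qd': array([-2.27118367e-05, -3.72282912e-03, -1.59599900e-03, -6.02276302e-04,
        4.40615280e-04, -2.19701347e-04]), 'effort': array([ 2.23112249e-03, -4.17145550e+01, -2.46031630e+01, -7.08046946e-05,
        7.70882849e-03, -2.67766387e-05]), 'position': array([0.16141207, 0.55146581, 0.23065107]), 'ee_rot': array([-1.78915073e-04,  1.41931514e-01,  9.89876233e-01, -6.75552014e-04]), 'contact_force': array([-0.12984155, -0.63069736, -0.04286451]), 'moment': array([-0.04415226,  0.05151062, -0.06049561]), 'gripper_force': 0.0, 'width': 0.08528270626449087}
```

View pics/scene0.png

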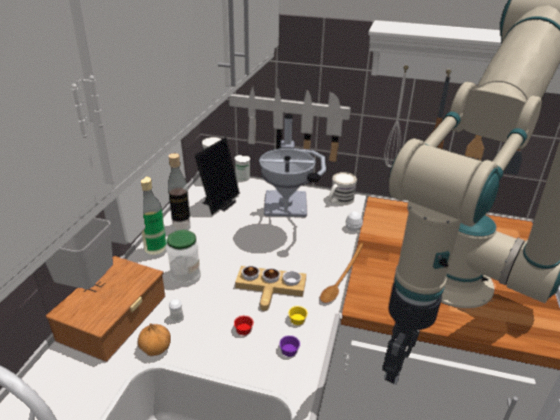

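View pics/top0.png

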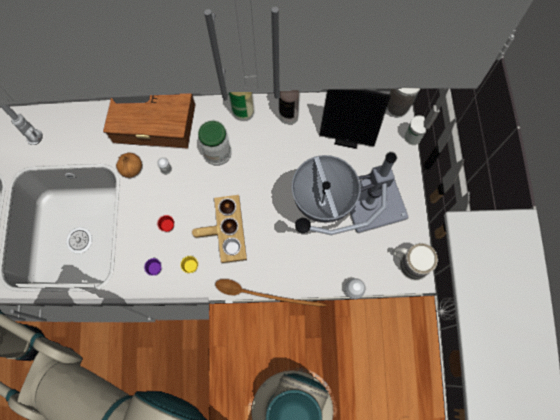

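The empty tin could be confused with the following (top-view pixels):
- Silver tin on the carrier (232,246), the likely target.
- Tarts (228,207) and (229,226).
- Loose tins: red (166,224), purple (153,267) and yellow (190,265).
- Timer, also silver (356,288).

I choose the silver one at the robot end of the carrier and check it in a crop.

Run:
```python
from h import *
im=cv2.imread('pics/top0.png')
c=cv2.resize(im[150:275,185:415],None,fx=3.45,fy=3.45,interpolation=cv2.INTER_CUBIC)
cv2.imwrite('pics/crop0.png',c)
i=eyes.camera_info('top')
hsv=cv2.cvtColor(im,cv2.COLOR_BGR2HSV)
m=((hsv[...,0]>8)&(hsv[...,0]<30)&(hsv[...,1]>80)&(hsv[...,2]>90)).astype(np.uint8)
m[:,:188]=0;m[:,255:]=0;m[:190]=0;m[270:]=0
n,l,s,ce=cv2.connectedComponentsWithStats(m)
k=1+np.argmax(s[1:,4]);print(s[k])
cn,_=cv2.findContours((l==k).astype(np.uint8),0,2)
p=np.vstack(cn).reshape(-1,2); W=onplane(i,p,0.024)[:,:2]
h=cv2.minAreaRect((W*1000).astype(np.float32));print('hull rect w handle mm',h)
# body only: erode out the handle
b=cv2.morphologyEx(cv2.morphologyEx((l==k).astype(np.uint8),3,np.ones((15,15))),2,np.ones((19,19)))
p=np.vstack(cv2.findContours(b,0,2)[0]).reshape(-1,2); print('body',cv2.minAreaRect((onplane(i,p,0.024)[:,:2]*1000).astype(np.float32)))
```

```text
[ 192  195   54   68 1027]
hull rect w handle mm ((494.7900085449219, 193.63427734375), (191.0484161376953, 142.25999450683594), 6.198490142822266)
body ((498.4439697265625, 158.44532775878906), (186.52194213867188, 75.8949203491211), 0.5503159165382385)
```

View pics/crop0.png

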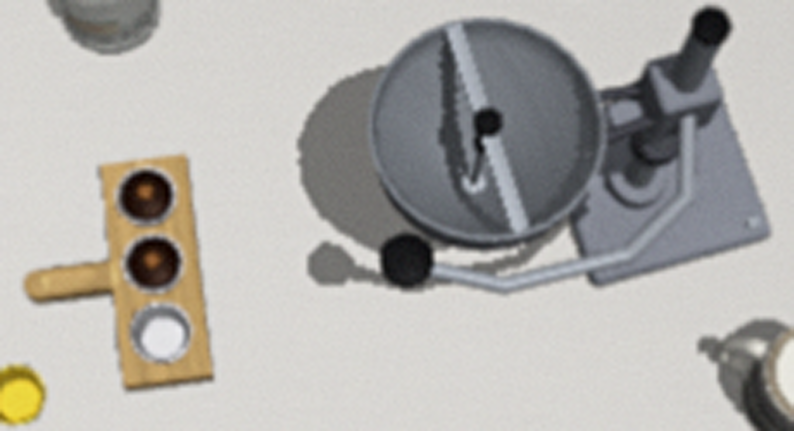

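The crop shows the bare silver tin at the robot end of the carrier, crop (162,332), with chocolate tarts in the other two recesses. The funnel rim is centred near crop (488,130) and the knob at (407,261). The foot corners are at (770,237) and (595,285).

Run:
```python
from h import *
from scipy.optimize import least_squares
i=eyes.camera_info('top'); s=eyes.camera_info('scene')
c=lambda p:np.array(p,float)/3.45+[185-.35,150-.35]
W=lambda p,z:onplane(i,c(np.atleast_2d(p)),z)[:,:2]*1000
print('tin rim',W([162,332],.038),'tarts',W([[146,194],[153,262]],.038))
rim=W([[372,130],[605,128],[488,18],[400,62],[574,60],[410,214],[560,222],[478,242]],.263)
f=least_squares(lambda v:np.hypot(*(rim-v[:2]).T)-v[2],[600,0,83]);print('rim',f.x,f.fun.round(1))
kn=W([407,261],.26);print('knob',kn)
ft=W([[770,237],[595,285],[712,75]],.018);print('foot',ft, np.degrees(np.arctan2(*(ft[0]-ft[1])[::-1])))
d=kn[0]-f.x[:2];print('yaw knob',np.degrees(np.arctan2(d[1],d[0])-np.arctan2(-75,-80)))
co=W([[98,165],[187,154],[214,378],[124,389]],.024);print('corners',co)
im=cv2.imread('pics/scene0.png');cv2.imwrite('pics/crop1.png',cv2.resize(im[140:315,225:365],None,fx=3.4,fy=3.4,interpolation=2))
st=manip.get_state();print(st['position'],rot(st['ee_rot']).as_matrix().round(3))
```

```text
tin rim [[442.6413538  150.98580173]] tarts [[559.16779711 164.0802146 ]
 [501.05934928 158.22242267]]
rim [523.75689109 -96.65752988  81.54416902] [-0.4 -0.8  2.9 -2.2 -0.8  1.1 -0.   0.1]
knob [[431.98519498 -35.88275625]]
foot [[ 512.44831107 -351.18997419]
 [ 476.19685486 -201.1670783 ]
 [ 658.49600836 -316.51216736]] -76.415479928775
yaw knob 283.33354084536893
corners [[590.50398629 205.78586575]
 [597.90672271 131.4282172 ]
 [407.06522762 110.68759361]
 [399.99756095 182.92618785]]
[0.16141207 0.55146581 0.23065107] [[-0.96   0.281 -0.001]
 [ 0.281  0.96  -0.001]
 [ 0.    -0.001 -1.   ]]
```

View pics/crop1.png

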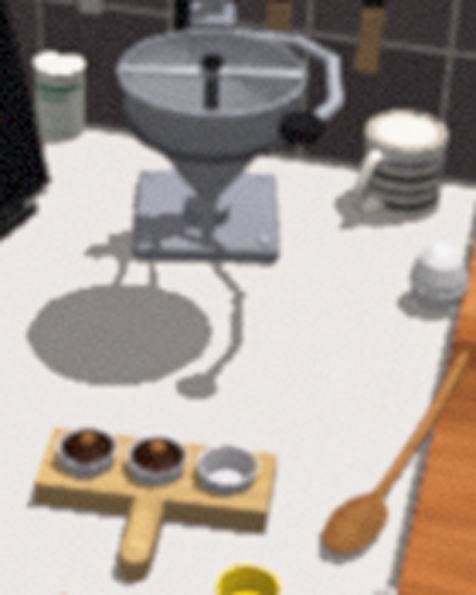

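The scene crop agrees: the empty silver tin is at the robot end, scene px about (292,278). The nozzle is hanging at about crop (208,208). Now I'll plan the approach to the handle.

```bash
cat >> h.py <<'E'
def toolR(yaw_deg,lean_deg):
    a=np.radians(yaw_deg);l=np.radians(lean_deg)
    cx=np.array([np.cos(a),np.sin(a),0]);cy=np.array([-np.sin(a),np.cos(a),0])
    z=np.sin(l)*cx-np.array([0,0,np.cos(l)])
    return R.from_matrix(np.c_[np.cross(cy,z),cy,z])
def plan(P,Rt,st=None):
    st=st or manip.get_state()
    R0=rot(st['ee_rot']); d=R0.inv().apply(np.array(P)-st['position']); r=np.degrees((R0.inv()*Rt).as_rotvec())
    n=max(np.linalg.norm(d)/.05,np.linalg.norm(r)/8.59)
    print('rows needed %.1f total'%n,d.round(4),r.round(2)); 
    return d,r
E
python3 - <<'E'
from h import *
i=eyes.camera_info('top'); s=eyes.camera_info('scene')
print('black base',onplane(i,[[320,135],[345,146],[360,150],[378,143]],0.0).round(3))
print('tins',onplane(i,[[166,224],[190,265],[232,246]],.026).round(3))
print('spoon tip',onplane(i,[[216,287]],.01).round(3))
X=np.array([[.524,-.096,.08],[.524,-.096,.14],[.432,-.036,.26],[.442,.151,.038]])
p=project(s,X);print('scene px',p.round(1),'crop',((p-[225,140])*3.4).round())
yaw=-83.6;Rt=toolR(yaw,35);a=np.radians(yaw)
cx=np.array([np.cos(a),np.sin(a),0]);o=np.array([.4993,.1577,0])
tcp=o-.062*cx+[0,0,.010];print('tcp',tcp)
plan(tcp-.1*Rt.as_matrix()[:,2],Rt)
E
```

```text
black base [[ 0.791 -0.114  0.   ]
 [ 0.752 -0.188  0.   ]
 [ 0.738 -0.233  0.   ]
 [ 0.76  -0.29   0.   ]]
tins [[0.514 0.339 0.026]
 [0.394 0.268 0.026]
 [0.445 0.151 0.026]]
spoon tip [[0.334 0.197 0.01 ]]
scene px [[287.2 211.9]
 [287.7 195.6]
 [315.1 174.6]
 [293.  275.8]] crop [[211. 244.]
 [213. 189.]
 [306. 118.]
 [231. 462.]]
tcp [0.49238893 0.21931361 0.01      ]
rows needed 9.0 total [-0.3888 -0.1727  0.1389] [ 20.44 -30.8   65.1 ]
```

servo_tool:
  series: "-0.043 -0.019 0.015 2.2 -3.4 7.2 0.4; -0.086 -0.038 0.031 4.5 -6.8 14.4 0.4; -0.130 -0.058 0.046 6.8 -10.2 21.6 0.4; -0.173 -0.077 0.062 9.0 -13.6 28.8 0.4; -0.216 -0.096 0.077 11.2 -17.0 36.0 0.4"
  squeeze: 60

```text
clock: 0.65
position: [0.3428, 0.3978, 0.1538]
ee_rot: [0.131, 0.439, 0.881, -0.116]
contact_force: [1.0, 0.5, 0.0]
width: 0.0513
gripper_force: 0.0
```

Run:
```python
from h import *
Rt=toolR(-83.6,35)
plan(np.array([.4924,.2193,.010])-.1*Rt.as_matrix()[:,2],Rt)
```

```text
rows needed 4.0 total [-0.1529  0.0493  0.1154] [  9.2 -13.8  28.8]
```

servo_tool:
  series: "-0.037 0.012 0.028 2.3 -3.4 7.2 0.4; -0.074 0.024 0.056 4.6 -6.9 14.4 0.4; -0.111 0.036 0.084 6.9 -10.3 21.6 0.4; -0.1529 0.0493 0.1154 9.2 -13.8 28.8 0.4; -0.1529 0.0493 0.1154 9.2 -13.8 28.8 0.4"

```text
clock: 1.15
position: [0.4886, 0.2753, 0.0882]
ee_rot: [0.224, 0.635, 0.711, -0.203]
contact_force: [-1.1, 0.4, 0.1]
width: 0.051
gripper_force: 0.0
```

Run:
```python
from h import *
i,im=snap('wrist','w1.png')
Rt=toolR(-83.6,35)
plan(np.array([.4924,.2193,.010]),Rt)
```

```text
rows needed 2.0 total [-0.0012 -0.0006  0.0976] [-0.21  0.03  0.23]
```

View pics/w1.png

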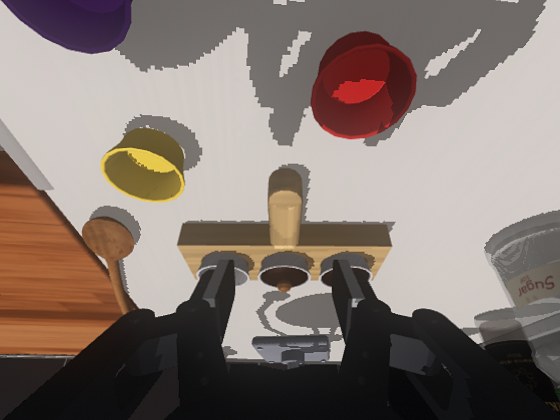

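The wrist view shows the handle at column ~284, midway between the fingers, with the yellow and red tins clear to the sides. I'll descend along the tool axis.

servo_tool:
  series: "0 0 0.035 0 0 0 0.4; 0 0 0.065 0 0 0 0.4; -0.0005 0 0.085 0 0 0 0.4; -0.001 -0.0005 0.0975 0 0 0.2 0.4; -0.001 -0.0005 0.0975 0 0 0.2 0.4"

```text
clock: 1.7
position: [0.4902, 0.2214, 0.0122]
ee_rot: [0.223, 0.635, 0.712, -0.201]
contact_force: [-0.4, 0.7, 0.7]
width: 0.0516
gripper_force: 0.0
```

servo_tool:
  series: "0 0 0 0 0 0 0.8; 0 0 0 0 0 0 0.9; 0 0 0 0 0 0 1; 0 0 0 0 0 0 1; 0 0 0 0 0 0 1"
  squeeze: 60

```text
clock: 2.2
position: [0.4932, 0.2237, 0.014]
ee_rot: [0.225, 0.635, 0.712, -0.197]
contact_force: [0.5, 2.7, 6.5]
width: 0.0244
gripper_force: 60.1
```

Run:
```python
from h import *
i,im=snap('wrist','w2.png')
s=manip.get_state();print(s['position'],rot(s['ee_rot']).as_matrix().round(3),s['width'],s['gripper_force'],s['contact_force'])
```

```text
[0.49313813 0.22372393 0.0140467 ] [[-0.092  0.993  0.069]
 [ 0.816  0.115 -0.566]
 [-0.57   0.005 -0.821]] 0.024608056163529516 60.14820635318756 [0.72437793 4.26117158 7.01611338]
```

View pics/w2.png

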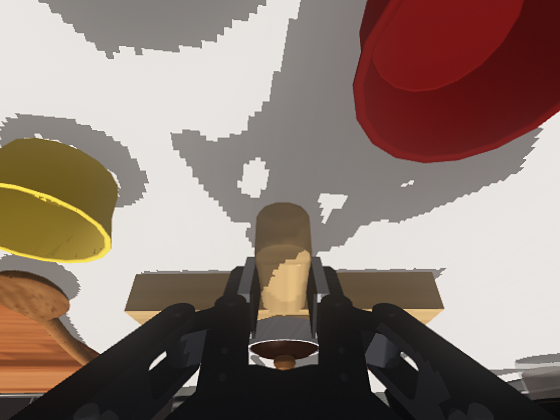

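The handle is held at a width of 24 mm, with 60 N of grip. Slide slowly, checking as I go.

servo_tool:
  series: "-0.0082 0.0018 0.0057 0 0 0 1; -0.0204 0.0044 0.0142 0 0 0 1; -0.0366 0.0079 0.0255 0 0 0 1; -0.0529 0.0114 0.0368 0 0 0 1; -0.0651 0.0140 0.0453 0 0 0 1"

```text
clock: 2.75
position: [0.5153, 0.1461, 0.014]
ee_rot: [0.224, 0.636, 0.711, -0.197]
contact_force: [-3.7, 8.5, 8.1]
width: 0.0243
gripper_force: 60.7
```

Run:
```python
from h import *
s=manip.get_state();print(s['position'],rot(s['ee_rot']).as_matrix().round(3),s['width'],s['contact_force'])
```

```text
[0.51525435 0.14608766 0.01403261] [[-0.09   0.994  0.067]
 [ 0.817  0.113 -0.566]
 [-0.57   0.004 -0.822]] 0.02428699473020023 [-3.70599148  8.48280726  8.13922853]
```

servo_tool:
  series: "-0.0099 0.0022 0.0069 -0.3 0 -0.43 1; -0.0231 0.0052 0.0160 -0.7 0 -1.0 1; -0.0362 0.0082 0.0251 -1.1 0 -1.58 1; -0.0527 0.0120 0.0366 -1.6 0 -2.3 1; -0.0659 0.0150 0.0458 -2.0 0 -2.88 1"

```text
clock: 3.25
position: [0.5391, 0.0678, 0.014]
ee_rot: [0.23, 0.614, 0.731, -0.191]
contact_force: [-2.9, 6.9, 8.5]
width: 0.0245
gripper_force: 60.6
```

```bash
cat > look.py <<'E'
from h import *
import sys
i,im=snap('top',sys.argv[1]); im=im[:,:,::-1]
s=manip.get_state();print(s['position'].round(4),rot(s['ee_rot']).as_matrix().round(3),s['width'],s['contact_force'].round(1))
E
python3 look.py t2.png
python3 - <<'E'
import cv2
im=cv2.imread('pics/t2.png');cv2.imwrite('pics/t2c.png',cv2.resize(im[150:290,220:400],None,fx=4.2,fy=4.2,interpolation=2))
E
```

```text
[0.5391 0.0651 0.0141] [[-0.141  0.985  0.101]
 [ 0.808  0.174 -0.564]
 [-0.572  0.002 -0.82 ]] 0.024286205284175383 [ 1.2 -1.5 -1.8]
```

View pics/t2c.png

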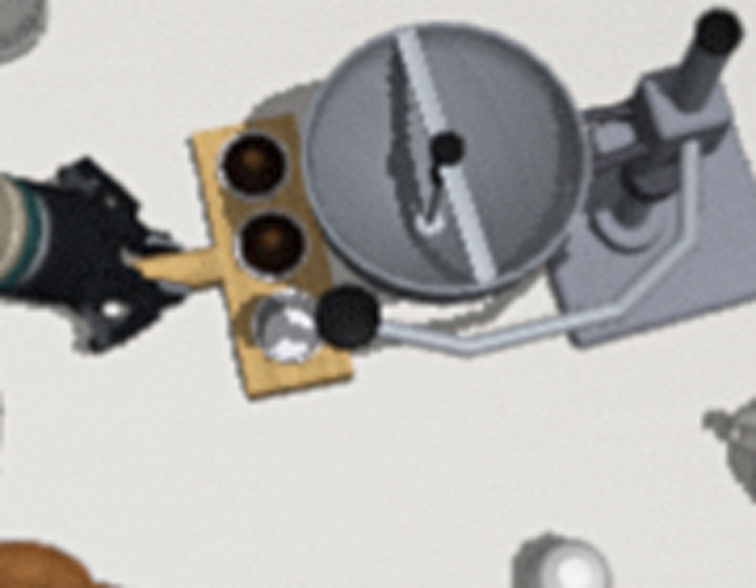

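The view is clear: tarts at crop (254,165) and (271,243), empty tin at (288,325), rim centre about (446,160), knob (349,317). Next: compute the remaining shift.

```bash
python3 - <<'E'
from h import *
from scipy.optimize import least_squares
i=eyes.camera_info('top')
c=lambda p:np.array(p,float)/4.2+[220-.38,150-.38]
W=lambda p,z:onplane(i,c(np.atleast_2d(p)),z)[:,:2]*1000
t=W([[254,165],[271,243],[288,325]],.038);print('tarts,tin',t)
d=t[0]-t[2];print('yaw',np.degrees(np.arctan2(d[1],d[0]))-90)
rim=W([[303,160],[590,160],[446,22],[446,299],[345,62],[547,62],[345,258],[547,258]],.263)
f=least_squares(lambda v:np.hypot(*(rim-v[:2]).T)-v[2],[520,-96,83]);print('rim',f.x,f.fun.round(1))
print('knob',W([349,317],.26))
im=cv2.imread('pics/top0.png');g=cv2.cvtColor(im,cv2.COLOR_BGR2GRAY)
# dark knob centroid
m=(g[210:240,290:316]<45).astype(np.uint8);M=cv2.moments(m,True);p=[[290+M['m10']/M['m00'],210+M['m01']/M['m00']]];print(p,onplane(i,p,.255)*1000)
i2,im=snap('scene','s2.png')
E
python3 - <<'E'
import cv2
im=cv2.imread('pics/s2.png');cv2.imwrite('pics/s2c.png',cv2.resize(im[165:275,240:350],None,fx=5.4,fy=5.4,interpolation=2))
E
```

```text
tarts,tin [[605.56762274  12.5814661 ]
 [549.542145     2.80031589]
 [492.084974    -6.6583224 ]]
yaw -80.37760172336695
rim [524.3701764  -95.58723443  82.87467413] [-1.1 -0.9  1.   1.3 -1.1  1.1  1.1 -1.4]
knob [[432.47817933 -36.12382626]]
[[302.76795580110496, 224.46408839779005]] [[435.45416598 -36.56436609 255.        ]]
```

View pics/s2c.png

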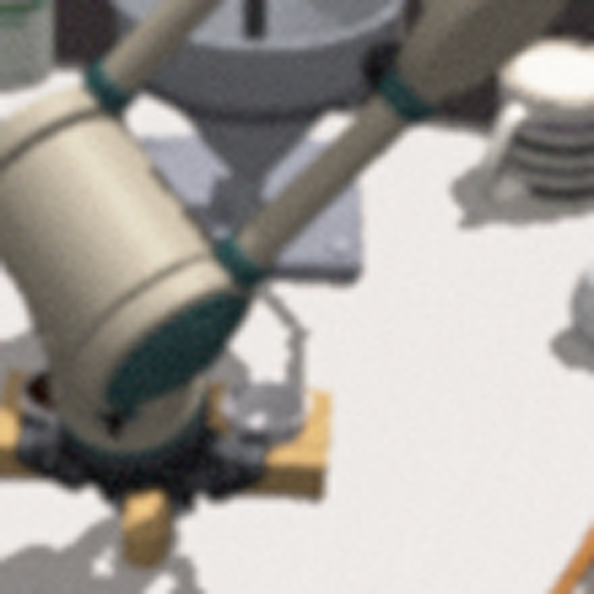

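servo_tool:
  series: "-0.0110 0.0018 0.0077 -0.33 0 -0.48 1; -0.0270 0.0043 0.0189 -0.82 0 -1.17 1; -0.0440 0.0070 0.0307 -1.33 0 -1.9 1; -0.0610 0.0097 0.0426 -1.85 0 -2.65 1; -0.0736 0.0117 0.0514 -2.23 0 -3.2 1"

```text
clock: 3.85
position: [0.5665, -0.0184, 0.014]
ee_rot: [0.237, 0.588, 0.751, -0.183]
contact_force: [-3.4, 9.4, 11.9]
width: 0.025
gripper_force: 61.5
```

servo_tool:
  series: "0 0 0 0 0 0 1; 0 0 0 0 0 0 1"

```text
clock: 4.05
position: [0.5665, -0.0204, 0.0141]
ee_rot: [0.238, 0.588, 0.751, -0.185]
contact_force: [2.6, -5.4, 5.1]
width: 0.0245
gripper_force: 59.9
```

```bash
python3 look.py t3.png
python3 - <<'E'
from h import *
i,im=snap('scene','s3.png')
i,im=snap('wrist','w3.png')
a=cv2.imread('pics/t3.png');b=cv2.imread('pics/s3.png')
A=cv2.resize(a[150:290,230:370],(400,400),interpolation=2);B=cv2.resize(b[160:260,240:340],(400,400),interpolation=2)
cv2.imwrite('pics/c3.png',np.hstack([A,B]))
E
```

```text
[ 0.5665 -0.0204  0.0141] [[-0.196  0.971  0.139]
 [ 0.795  0.24  -0.558]
 [-0.575  0.001 -0.818]] 0.0242113929231728 [ 2.5 -5.4  4.9]
```

View pics/c3.png

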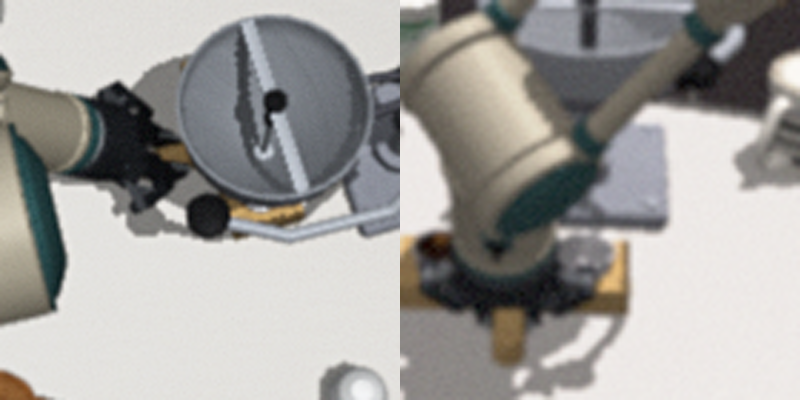

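Under the funnel, the tin appears in the scene view at px (286,224). That matches the projected nozzle axis at rim height, (287,223). Release and back out along the tool axis.

servo_tool:
  series: "0 0 0 0 0 0 0.6; 0 0 0 0 0 0 0.4; 0 0 0 0 0 0 0.4; 0 0 -0.004 0 0 0 0.4; 0 0 -0.015 0 0 0 0.4"

```text
clock: 4.7
position: [0.5625, -0.0113, 0.0245]
ee_rot: [0.235, 0.588, 0.751, -0.186]
contact_force: [0.5, -1.0, -0.1]
width: 0.0513
gripper_force: 0.0
```

servo_tool:
  series: "0 0 -0.025 0 0 0 0.4; 0 0 -0.06 0 0 0 0.4; 0 0 -0.10 0 0 0 0.4; 0 0 -0.14 0 0 0 0.4; 0 0 -0.18 0 0 0 0.4"

```text
clock: 5.2
position: [0.5378, 0.0901, 0.1746]
ee_rot: [0.236, 0.588, 0.751, -0.184]
contact_force: [-0.1, 0.8, -0.9]
width: 0.0514
gripper_force: 0.0
```

Run:
```python
from h import *
s=manip.get_state();print(s['position'].round(4),rot(s['ee_rot']).as_matrix().round(3))
# waypoint: vertical, y_tool keeps yaw; move clear of the scene camera's view, toward robot side
for P,l in[((.36,.16,.36),0),]: plan(P,toolR(-76.5,l))
```

```text
[0.5378 0.0901 0.1746] [[-0.197  0.971  0.138]
 [ 0.797  0.241 -0.554]
 [-0.571  0.    -0.821]]
rows needed 5.3 total [-0.0151 -0.1556 -0.2154] [ 0.15 34.83  0.4 ]
```

servo_tool:
  series: "-0.003 -0.029 -0.041 0 6.6 0 0.4; -0.006 -0.058 -0.081 0 13.2 0 0.7; -0.009 -0.088 -0.122 0 19.8 0 1; -0.012 -0.117 -0.163 0 26.4 0.2 1; -0.014 -0.146 -0.203 0.1 33 0.3 1"

```text
clock: 5.7
position: [0.37, 0.1563, 0.3496]
ee_rot: [0.012, 0.617, 0.787, -0.007]
contact_force: [0.7, -0.9, -0.4]
width: -0.0
gripper_force: 0.0
```

Run:
```python
from h import *
s=manip.get_state();print(s['position'].round(4),rot(s['ee_rot']).as_matrix().round(3))
b=cv2.imread('pics/s3.png')
si,im=snap('scene','s4.png');ti,tm=snap('top','t4.png');wi,wm=snap('wrist','w4.png')
X=np.array([[.5242,-.096,.08],[.5242,-.096,.038],[.5242,-.096,.14]])
p=project(si,X);print('pred nozzle tip, tin rim, nozzle top: scene',p.round(1),'crop',((p-[245,165])*5).round())
print('wrist',project(wi,X).round(1))
b=im[:,:,::-1];B=cv2.resize(b[165:275,245:325],(400,550),interpolation=2)
a=tm[:,:,::-1];A=cv2.resize(a[150:290,250:390],(400,400),interpolation=2)
W=cv2.resize(wm[:,:,::-1],(200*1,150))
A=np.vstack([A,np.hstack([W,np.zeros((150,200,3),np.uint8)])])
cv2.imwrite('pics/c4.png',np.hstack([A,B]))
```

```text
[0.37   0.1563 0.3496] [[-0.237  0.971  0.01 ]
 [ 0.971  0.238 -0.026]
 [-0.028  0.003 -1.   ]]
pred nozzle tip, tin rim, nozzle top: scene [[287.1 211.8]
 [286.8 222.8]
 [287.7 195.6]] crop [[211. 234.]
 [209. 289.]
 [213. 153.]]
wrist [[334.4 330.7]
 [330.5 314.6]
 [341.3 358.6]]
```

View pics/c4.png

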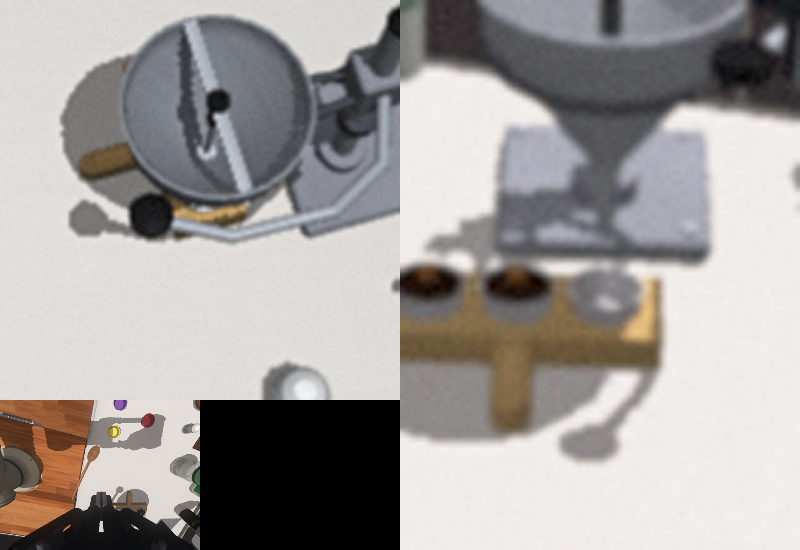

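Scene view: the tin rim is at crop (607,285) and the nozzle is straight above it at about (605,233). I'll check this numerically with the chocolate discs, which mask cleanly.

Run:
```python
from h import *
si=eyes.camera_info('scene');ti=eyes.camera_info('top')
def discs(f,box,info,z=.036):
    im=cv2.imread('pics/'+f);x0,y0,x1,y1=box
    c=cv2.resize(im[y0:y1,x0:x1],None,fx=4,fy=4,interpolation=2).astype(int)
    m=((c.max(2)<110)&(c[...,2]-c[...,0]>12)).astype(np.uint8)   # brown, dark
    n,l,s,ce=cv2.connectedComponentsWithStats(m)
    k=[j for j in range(1,n) if s[j,4]>300]
    for j in k:
        e=cv2.minEnclosingCircle(np.argwhere(l==j)[:,::-1].astype(np.float32))
        bb=s[j];q=np.array([bb[0]+bb[2]/2-.5,bb[1]+bb[3]/2-.5]);q=(q+.5)/4-.5+[x0,y0]
        print(f,bb[4],'bbox',bb[2:4],q.round(1),(onplane(info,[q],z)*1000).round(1)[0,:2])
discs('scene0.png',(225,255,320,300),si)
discs('s3.png',(225,205,330,240),si)
discs('s4.png',(225,205,330,240),si)
discs('top0.png',(205,190,255,265),ti)
discs('t2.png',(265,175,300,240),ti)
discs('t4.png',(250,175,330,250),ti)
g=cv2.cvtColor(cv2.imread('pics/s4.png'),6)
for r in(196,200,204,208,211,214):print(r,g[r,274:302])
print('tin rows');
for r in(214,216,218,220,222,224,226,228,230):print(r,g[r,274:302])
```

```text
scene0.png 1460 bbox [59 37] [250.4 271.4] [561.2 164.7]
scene0.png 1516 bbox [59 37] [270.9 273.9] [503.4 158.5]
scene0.png 1720 bbox [110  29] [248.8 286.9] [545.2 226.6]
scene0.png 1980 bbox [116  30] [287.5 291.8] [441.  215.4]
s3.png 3779 bbox [130  91] [261.2 215.9] [ 615.7 -113.5]
s3.png 819 bbox [50 72] [244.5 228. ] [645.7 -31.1]
s3.png 811 bbox [53 38] [289.4 233.2] [502.3 -44.8]
s4.png 808 bbox [49 26] [249.4 221.2] [643.  -71.9]
s4.png 945 bbox [57 27] [268.1 221.4] [584.8 -89.1]
s4.png 1306 bbox [96 20] [250.8 234.2] [616.1  -4.6]
s4.png 1591 bbox [101  21] [283.1 235.4] [518.1 -28.2]
top0.png 1972 bbox [52 56] [227. 206.] [559.5 164.2]
top0.png 2058 bbox [53 55] [228.9 225.9] [500.8 158.8]
t2.png 3815 bbox [103 178] [286.6 198.8] [576.   -5.1]
t2.png 1076 bbox [46 44] [279.2 189.2] [605.3  15. ]
t2.png 1204 bbox [45 46] [283.1 207.8] [549.5   5.7]
t2.png 488 bbox [37 44] [279.4 225.8] [497.   17.7]
t4.png 2799 bbox [83 56] [287.1 206.2] [553.6  -5.8]
t4.png 393 bbox [39 35] [311.1 221.4] [507.  -71.4]
196 [176 176 176 178 177 177 170 152 119  92  87  86  88  82  87 102 
[... 1024 characters left out ...]
147 149 154 150 134 116 117 115 120 126 133 132 133 140 149 166
 205 223 219 209 197 217 236 240 237 239]
222 [ 49  94 116 115 118 118 107 107 110 114 118 126 133 134 131 129 130 129
 142 182 202 169 139 191 233 238 238 237]
224 [ 91 103 111 107 113 116 115 108 106 118 141 162 159 143 132 123 126 139
 165 184 186 162 136 187 235 238 237 235]
226 [105 108 117 115 105 102 103 110 113 120 134 158 173 176 158 131 116 115
 134 170 190 172 142 193 234 239 237 236]
228 [110 110 111 109 113 112 109 106 105 103 106 105 104 106 109 106 116 140
 165 187 194 166 141 182 229 238 239 236]
230 [106 111 107 111 108 108 111 105 106 110 109 110 111 110 112 120 159 186
 192 195 184 149 127 169 224 236 237 237]
```

Run:
```python
from h import *
ti=eyes.camera_info('top')
def wood(f,box,vmin):
    im=cv2.imread('pics/'+f);x0,y0,x1,y1=box
    c=cv2.resize(im[y0:y1,x0:x1],None,fx=4,fy=4,interpolation=2)
    h=cv2.cvtColor(c,cv2.COLOR_BGR2HSV);m=((h[...,0]>8)&(h[...,0]<30)&(h[...,1]>75)&(h[...,2]>vmin)).astype(np.uint8)
    n,l,s,_=cv2.connectedComponentsWithStats(m);out=[]
    for j in range(1,n):
        if s[j,4]>150:
            q=np.argwhere(l==j)[:,::-1];q=(q+.5)/4-.5+[x0,y0];out.append(onplane(ti,q,.024)[:,:2]*1000)
    return out
for f,box,v,yaw,o in(('top0.png',(188,190,255,270),50,-83.6,(499.3,157.7)),('t2.png',(240,170,310,250),50,-80.2,(549.1,2.9)),('t4.png',(270,190,345,240),40,-76.3,(580.8,-81.1))):
    a=np.radians(yaw);cx=np.array([np.cos(a),np.sin(a)]);cy=np.array([-cx[1],cx[0]])
    for w in wood(f,box,v):
        x=(w-o)@cx;y=(w-o)@cy
        hb=(x>-100)&(x<-80)
        print(f,len(w),'x %.1f..%.1f y %.1f..%.1f'%(x.min(),x.max(),y.min(),y.max()),'handle y', [round(float(np.percentile(y[hb],k)),1) for k in(2,50,98)] if hb.sum()>20 else '', 'end yfit', np.percentile(y[(x>0)&(x<36)],.5).round(1) if ((x>0)&(x<36)).sum()>20 else '')
```

```text
top0.png 16783 x -107.7..35.7 y -96.5..95.3 handle y [-13.2, -1.0, 11.3] end yfit -95.8
top0.png 615 x -9.4..10.9 y 45.6..75.2 handle y  end yfit 46.7
top0.png 618 x -9.9..10.8 y -10.1..16.6 handle y  end yfit -9.4
top0.png 2036 x -129.0..-99.1 y -106.1..-63.7 handle y  end yfit 
t2.png 14760 x -94.7..37.0 y -98.3..94.4 handle y [-4.8, 5.2, 12.8] end yfit -97.6
t2.png 216 x -5.2..6.8 y 60.8..73.4 handle y  end yfit 60.9
t2.png 213 x -4.3..7.6 y 2.1..13.6 handle y  end yfit 2.2
t4.png 2609 x -106.9..-51.8 y -18.3..9.5 handle y [-17.6, -4.6, 8.4] end yfit 
t4.png 2146 x -34.8..39.8 y -98.3..-51.1 handle y  end yfit -98.0
```

All estimates put the tin within about 2 mm of the nozzle axis. Next, go to the knob with the fingers shut.

Run:
```python
from h import *
plan((.433,-.036,.290),toolR(-76.5,0))
```

```text
rows needed 4.2 total [-0.1979  0.0144  0.067 ] [0.47 1.85 0.07]
```

servo_tool:
  series: "-0.045 0.003 0 0 1 0 1; -0.090 0.006 0.01 0.3 1.85 0 1; -0.135 0.009 0.03 0.47 1.85 0 1; -0.175 0.012 0.05 0.47 1.85 0 1; -0.1979 0.0144 0.067 0.47 1.85 0.07 1"

```text
clock: 6.35
position: [0.4334, -0.0385, 0.2839]
ee_rot: [-0.003, 0.62, 0.785, -0.005]
contact_force: [-0.2, 0.1, -1.0]
width: -0.0003
gripper_force: 0.0
```

servo_tool:
  series: "0 0 0.004 0 0 0 1; 0 0 0.01 0 0 0 1"

```text
clock: 6.55
position: [0.4329, -0.0357, 0.275]
ee_rot: [-0.004, 0.619, 0.785, -0.004]
contact_force: [-0.2, -0.9, -0.0]
width: -0.0001
gripper_force: 0.0
```

Run:
```python
from h import *
plan((.433,-.036,.260),toolR(-76.5,0)); print(manip.get_state()['position'])
```

```text
rows needed 0.3 total [-0.0003  0.0002  0.015 ] [-0.59 -0.05 -0.02]
[ 0.43286375 -0.03574812  0.27500003]
```

servo_tool:
  series: "0 0 0.008 0 0 0 1; 0 0 0.016 0 0 0 1; 0 0 0.026 0 0 0 1; 0 0 0.036 0 0 0 1; 0 0 0.046 0 0 0 1"

```text
clock: 7.05
position: [0.4329, -0.035, 0.2311]
ee_rot: [-0.001, 0.618, 0.786, -0.003]
contact_force: [-0.9, 1.2, 6.5]
width: -0.0003
gripper_force: 3.4
```

servo_tool:
  series: "0 0 0.007 0 0 0 1; 0 0 0.013 0 0 0 1; 0 0 0.018 0 0 0 1; 0 0 0.021 0 0 0 1; 0 0 0.023 0 0 0 1"

```text
clock: 7.55
position: [0.4329, -0.0351, 0.2082]
ee_rot: [-0.001, 0.618, 0.786, -0.002]
contact_force: [-1.4, 1.0, 5.9]
width: 0.0
gripper_force: 3.1
```

Moving with about 6 N of force and nearly at the stop, so I'll press a few mm more.

servo_tool:
  series: "0 0 0.001 0 0 0 1; 0 0 0.002 0 0 0 1; 0 0 0.003 0 0 0 1; 0 0 0.004 0 0 0 1; 0 0 0.004 0 0 0 1"

```text
clock: 8.05
position: [0.4331, -0.035, 0.2063]
ee_rot: [-0.001, 0.618, 0.786, -0.002]
contact_force: [-4.7, 2.6, 18.0]
width: -0.0004
gripper_force: 9.0
```

The force rose to 18 N at z = 0.206, so it's on the stop. Lift off and clear.

servo_tool:
  series: "0 0 -0.006 0 0 0 1; 0 0 -0.025 0 0 0 1; 0 0 -0.06 0 0 0 1; 0 0 -0.1 0 0 0 1; 0 0 -0.14 0 0 0 1"

```text
clock: 8.55
position: [0.4331, -0.0351, 0.3445]
ee_rot: [-0.002, 0.619, 0.786, -0.003]
contact_force: [0.8, 0.3, 0.2]
width: -0.0001
gripper_force: 0.0
```

servo_tool:
  series: "0.04 0 0 0 0 0 1; 0.08 0 0 0 0 0 1; 0.12 0 0 0 0 0 1; 0.16 0 0 0 0 0 1; 0.16 0 0 0 0 0 1"

```text
clock: 9.05
position: [0.3943, 0.1241, 0.3432]
ee_rot: [-0.003, 0.616, 0.788, -0.002]
contact_force: [0.1, -0.2, -0.2]
width: 0.0003
gripper_force: 0.0
```

Run:
```python
from h import *
si,_=snap('scene','s5.png');ti,_=snap('top','t5.png')
g=cv2.imread('pics/t5.png',0);m=(g[205:245,285:325]<45).astype(np.uint8)
n,l,s,c=cv2.connectedComponentsWithStats(m);j=1+np.argmax(s[1:,4]);print('knob',onplane(ti,[c[j]+[285,205]],.202)*1000)
a=cv2.imread('pics/t4.png').astype(int);b=cv2.imread('pics/t5.png').astype(int);d=abs(a-b).max(2)
print('changed near handle',d[195:215,277:292].max(),'mug/timer',d[240:300,340:440].max(),'shaker/jar',d[115:175,155:235].max())
x=project(si,[[.5242,-.096,.027],[.5242,-.096,.038],[.5242,-.096,.06]]).round(1);print(x)
g=cv2.imread('pics/s5.png',0)
for r in range(204,232,2):print(r,g[r,276:300])
```

```text
knob [[434.8208513 -35.9945685 202.       ]]
changed near handle 42 mug/timer 11 shaker/jar 207
[[286.7 225.6]
 [286.8 222.8]
 [286.9 217.1]]
204 [ 88  84  86  83  85  82  84  83  87  86  84  86  84  82  79  84  81  84
  87 104 128 154 171 171]
206 [101  94  88  86  82  86  85  86  91  87  87  87  89  87  89  86  91 103
 128 155 166 172 174 174]
208 [ 98 104 103 100  91  89  82  83  87  84  90  86  87  86  83  98 122 155
 169 171 174 171 174 170]
210 [104 142 168 173 160 136 108  89  88  88  80  82  90  98 104 107 107 110
 126 151 169 174 174 173]
212 [107 133 156 167 162 157 135 105  92  86  88  92 112 142 158 156 137 106
  98 104 124 148 166 167]
214 [ 87  90  93  96  96  95  99  96  97  93  95  90  99 102 104 108 105  97
  88  87  88 101 109 113]
216 [122 125 127 126 125 122 118 105  99  95  94  97 101 113 114 117 111 103
  98  94  94  97 103 102]
218 [193 232 235 235 231 212 181 135 103  95  97 119 164 197 218 225 203 162
 147 139 171 211 223 223]
220 [138 152 154 150 137 123 106 100  93  95  95 100 122 137 143 154 175 186
 187 180 181 206 227 236]
222 [115 116 117 123 110 107 107  98  98  97  94 108 125 129 131 128 129 147
 181 196 195 178 158 188]
224 [112 112 114 114 115 108 106 103  95  91 100 115 127 124 125 122 132 155
 183 195 195 176 153 140]
226 [110 112 110 104 106 109 112 114 107 107 107 116 126 119 117 114 107 118
 149 183 200 198 180 149]
228 [113 114 115 109 109 105 110 106 104 108 108 110 109 103 107 104 107 109
 121 162 191 196 171 146]
230 [114 110 112 111 111 112 109 111 108 115 107 109 111 105 106 114 110 112
 117 155 189 197 186 153]
```

Run:
```python
from h import *
a=cv2.imread('pics/scene0.png').astype(int);b=cv2.imread('pics/s5.png').astype(int);d=abs(a-b).max(2)
for n,(x0,y0,x1,y1) in dict(jar=(165,230,202,282),shaker=(166,298,186,322),mug=(330,172,358,202),timer=(345,210,364,232)).items():
    print(n,np.median(d[y0:y1,x0:x1]),np.percentile(d[y0:y1,x0:x1],95))
print(manip.sign_off())
```

```text
jar 7.0 12.0
shaker 7.0 12.0
mug 6.0 12.0
timer 7.0 12.0
the job is handed in; nothing more can be done
None
```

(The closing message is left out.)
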